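Seat the pressure-tester lid and set its bleed valve two turns open

TASK

Press the lid of the watch pressure tester straight down until it is fully home on its chamber. Then take the bleed valve's handwheel by its upright crank handle, turn it clockwise (seen from above) until it comes to its stop, back it off exactly two full turns and stay there: the program finishes while still holding the handle in a firm grip, not letting go. Leave the tape roll, the loupe and the torch where they stand.

Things in the scene. Friction and masses are not known exactly. Their poses are not given: they have to be found in the camera images.
- tester: Fixed watch pressure tester: grey base plate 130 (x) x 320 (y) x 15 mm high; origin at the centre of its underside, z up. At (0, +90 mm) a clear round chamber, 94 mm across, rim 105 mm above the table, closed by the lid; at (0, -90 mm) the bleed valve with its handwheel; between them a round gauge, 56 mm high. Stands in a 5 x 30 cm area, turned up to 0.9 rad either way
- lid (a joint): How far the chamber lid is pushed down, m: 0 = standing 8 mm proud (black seal showing), 0.008 = fully home, flange on the rim. Starts between 0 and 0.002. It slides straight down only, against about 7 N of seal friction, stops hard at home and stays where it is pushed
- lid_top (a point): Centre of the top of the lid's central boss, moves with the lid. The lid is a plain aluminium disc 92 mm across and 10 mm thick with a flat round boss on top, 40 mm across and 12 mm high. The boss top is 127 mm above the table when home, 135 mm when fully proud
- wheel (a joint): Turn of the valve wheel, rad: 0 = closed at its hard stop, growing as it opens (counter-clockwise from above); 2 turns = 12.566. At 0 the crank handle is on the +x side of the valve axis in the tester's frame; it turns with the joint. Starts 2 to 8 rad open (maybe over one turn). Friction about 0.12 N m (2.7 N at the handle); stays where it is left
- valve_axis (a point): Fixed point on the vertical axis of the valve wheel, 112 mm above the table, halfway up the crank handle's grip length. It does not turn. The bare aluminium wheel has three spokes, is 102 mm across outside, its rim's top is 82 mm and its hub's top 87 mm above the table
- handle: Crank handle: upright black round grip, 18 mm in diameter, 42 mm tall (from 86 to 128 mm above the table), standing on the wheel rim 45 mm from the valve axis. Origin at the centre of its lower end. It spins freely about its own vertical axis, so the fingers can carry it round the circle without turning
- tape: Roll of tape core, a card ring 84 mm across and 24 mm high lying on the table; a bystander. Origin at the centre of its underside
- loupe: Black eye loupe, tapered, 34 mm across and 34 mm high, standing on the table; a bystander. Origin at the centre of its underside
- torch: Small steel torch standing upright, 32 mm across and 85 mm high; a bystander. Origin at the centre of its underside

How it is judged:
By the outcome, as a careful person would: the job done as asked, in the order asked, and still so for the second after the job is handed in, while the arm keeps its last pose, push and grip.
It also fails if it takes over 67 s, if anything falls off the work surface, if the arm or the gripper's body presses on something with over 40 N, if the wrist force passes 120 N, or if a joint passes its speed limit or range.

ROBOT

A 6-joint arm with a two-finger parallel gripper is mounted at the origin on the work surface. World frame = base frame: x ahead of the robot, y to its left, z up, the work surface at z = 0. Lengths are in m, angles in rad, forces in N, time in s.
With the tool pointing down it reaches from about 0.325 to 0.775 m from the base axis. Payload 5.5 kg.
Tool frame: the origin (TCP) lies on the centre line of the jaws, within the pads' length; the fingertips stand 14 mm ahead of it and the grasp point (between the pads) lies 5 mm behind it (manip.finger_overhang is the distance from the TCP to the fingertips, in m); z points along the fingers, x is the direction in which the jaws open and shut, and the axes are right-handed (so a half turn about z gives the same grasp; the last joint's range is limited). The gripper opens to 88 mm and grips with 3 to 60 N. Pads are 20 mm wide; open, the fingers measure 115 mm over their backs; the gripper's body (75 mm by 178 mm) begins 61 mm behind the grasp point.
Start: joints at [-1.339, 0.091, 1.231, -0, 1.82, -0.057], TCP at [0.171, -0.575, 0.237] pointing down, gripper open.
Joint ranges: [-2.87, 2.87], [-0.86, 2.18], [0.17, 2.46], [-1.51, 4.65], [0.06, 2.69], [-2.65, 2.65]. Speed limits (rad/s): [2.57, 2.57, 3.01, 3.14, 3.14, 3.14].

INTERFACE

Orientations are given as a 3x3 rotation matrix whose columns are the frame's x, y, z axes.
In Python, from plant import read_state, read_camera, manip gives the robot as it stands.
- The arm moves only by the tool jog_arm, never from a script. Its argument "commands" is a list that holds one entry, the list of rows, each a list of 7 numbers: the turn, a rotation vector about the tool's x, y, z in degrees, then the shift along the tool's x, y, z in cm, then the closure, from 0 (fully open) to 1 (shut). In form: [[[rx, ry, rz, x, y, z, hand], ...]]. A call has exactly 5 rows; each row shifts and turns the commanded pose from where the row before left it, along the tool's axes as they then stand; what a row does not reach is not made up. A row lasts 1/8 s, in which the tool goes at most 62.5 mm and 10.7 degrees, less where a joint would pass 70% of its speed; a pose out of reach is approached as far as the arm can. A call with a gripper value outside its range is refused whole. The fingers move at their own pace and stop on an object; "squeeze" is the grip in N (left out, the last holds). Time passes only in rows, so rows that do not move let the fingers close, or fill a call up. It gives the time, the measured TCP pose, the force and the opening at its end, in the units of the state.
- read_state(): the state, without advancing time (a new reading comes with each control period).
- read_camera(name): name is "scene" or "top"; returns a dict with "image" (420x560x3 uint8, red, green, blue), "range_z" (420x560 float32, m along the optical axis (not along the pixel's ray), 0 where there is no reading), "fx", "fy", "cx", "cy" (pixels), "world_from_camera" (4x4, takes a point from camera to world coordinates). Camera axes: x right, y down, z forward; pixel columns grow to the right and rows downward; lengths in m; the calibration is good to about 2 mm. A picture is of the moment at which its call begins.
- manip.sign_off(): hands the job in, once; it reports no verdict.
The state is a dict: "clock": time; "joint_positions": joint angles; "qvel": joint speeds; "effort": joint torques, N m; "tcp_pos": TCP position; "ee_rot": TCP orientation; "ft_force": force on the tool from outside, world axes, zero at the start; "moment": the same for the moment, N m; "gripper_width": opening from 0.0 (shut) to 1.0 (fully open).
Only numpy, scipy, OpenCV 4.12 (cv2) and the standard library are available. Lean on these libraries where they do the work, as an engineer would, in place of code of your own. Each camera call takes 0.05 s, during which the arm holds its last target.

## Working session

There is one attempt and no reset: what is moved stays moved. The work goes in short steps, Python scripts to look and compute and a tool call to move; the robot and the scene stay as the last step left them, time stands still between calls to the robot, and variables do not carry over. Pictures are saved under pics/ and viewed, and the job is handed in when it is done.

Besides the shell and the picture viewer there is one more tool, called after "Call:" as name(argument=value, ...), one argument or row to a line, values as JSON. jog_arm: Moves the arm, as the interface text tells. Its arguments: {"type":"object","properties":{"commands":{"type":"array","items":{"type":"array","items":{"type":"array","items":{"type":"number"}}}},"squeeze":{"type":"number"}},"required":["commands"]}

```bash
ls; mkdir -p pics; python3 - <<'E'
from plant import read_state, read_camera, manip
import cv2,numpy as np
for n in ("scene","top"):
    c=read_camera(n); cv2.imwrite(f"pics/{n}0.png",c["image"][:,:,::-1]); np.savez(f"{n}0.npz",**c)
    print(n,c["fx"],c["cx"],c["cy"],np.round(c["world_from_camera"],3).tolist())
s=read_state(); print({k:np.round(v,3).tolist() for k,v in s.items()}); print(manip.finger_overhang)
E
```

```text
pics
scene 434.33247180920756 283.1224400275165 212.4382267738955 [[0.173, 0.708, -0.684, 1.176], [0.985, -0.129, 0.115, -0.058], [-0.007, -0.694, -0.72, 0.722], [0.0, 0.0, 0.0, 1.0]]
top 395.1207698551698 278.5240847232543 214.95098702900054 [[-0.023, -0.992, 0.126, 0.492], [-0.999, 0.019, -0.032, 0.074], [0.029, -0.127, -0.992, 0.76], [0.0, 0.0, 0.0, 1.0]]
{'clock': 0.1, 'joint_positions': [-1.339, 0.092, 1.232, -0.0, 1.82, -0.057], 'qvel': [0.0, -0.0, -0.003, -0.0, -0.001, -0.0], 'effort': [0.004, -44.785, -40.757, 0.07, 0.028, -0.0], 'tcp_pos': [0.171, -0.575, 0.236], 'ee_rot': [[0.285, -0.959, -0.0], [-0.959, -0.285, 0.002], [-0.002, -0.0, -1.0]], 'ft_force': [-0.279, -0.523, 0.001], 'moment': [-0.004, 0.007, -0.0], 'gripper_width': 1.002}
0.014
```

View pics/scene0.png

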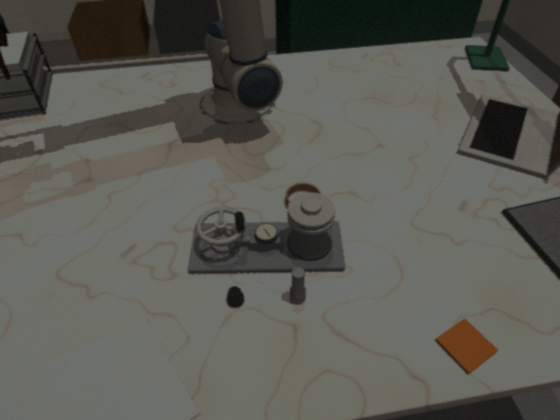

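View pics/top0.png

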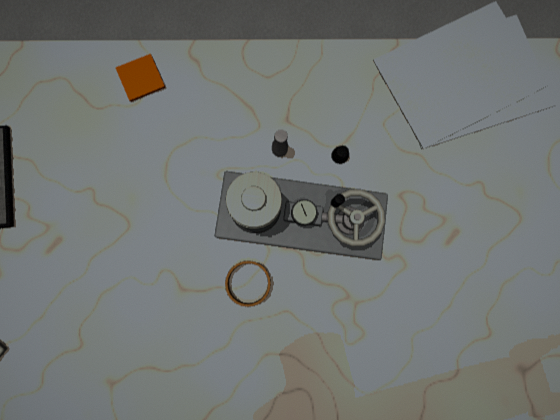

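The top picture shows the lid boss near (254,196), the wheel hub near (357,217) and the handle near (338,200). The tape (248,283), torch (280,140) and loupe (340,154) stand clear of the tester. I'll enlarge this and measure.

```bash
cat > h.py <<'E'
import numpy as np,cv2
def load(n):
    return dict(np.load(n))
def ray_at_z(c,u,v,z):
    W=c["world_from_camera"]; d=W[:3,:3]@np.array([(u-c["cx"])/c["fx"],(v-c["cy"])/c["fy"],1]); o=W[:3,3]
    return o+d*(z-o[2])/d[2]
def cloud(c):
    v,u=np.mgrid[:420,:560]; z=c["range_z"]
    p=np.stack([(u-c["cx"])/c["fx"]*z,(v-c["cy"])/c["fy"]*z,z],-1)
    P=p@c["world_from_camera"][:3,:3].T+c["world_from_camera"][:3,3]
    P[z==0]=np.nan
    return P
E
python3 - <<'E'
from h import *
c=load("top0.npz"); im=c["image"][:,:,::-1]
a=cv2.resize(im[160:270,210:400],None,fx=4,fy=4,interpolation=cv2.INTER_CUBIC); cv2.imwrite("pics/topc.png",cv2.convertScaleAbs(a,alpha=1.4))
s=load("scene0.npz"); a=cv2.resize(s["image"][170:310,180:355,::-1],None,fx=4,fy=4,interpolation=cv2.INTER_CUBIC); cv2.imwrite("pics/scenec.png",cv2.convertScaleAbs(a,alpha=1.8))
for n,c in(("top",c),("scene",s)):
    P=cloud(c); 
    print(n,"table z",np.nanmedian(P[300:,100:300,2]))
    z=P[...,2]; reg=(P[...,0]>.3)&(P[...,0]<.8)&(abs(P[...,1])<.4)
    h,e=np.histogram(z[reg&(z>.008)],bins=np.arange(.008,.15,.004)); print(dict(zip(np.round(e,3).tolist(),h.tolist())))
E
```

```text
top table z 6.69359392604929e-05
{0.008: 213, 0.012: 4365, 0.016: 1363, 0.02: 334, 0.024: 294, 0.028: 157, 0.032: 176, 0.036: 166, 0.04: 244, 0.044: 26, 0.048: 43, 0.052: 444, 0.056: 211, 0.06: 18, 0.064: 14, 0.068: 11, 0.072: 42, 0.076: 412, 0.08: 881, 0.084: 226, 0.088: 17, 0.092: 6, 0.096: 9, 0.1: 37, 0.104: 54, 0.108: 5, 0.112: 6, 0.116: 193, 0.12: 1737, 0.124: 81, 0.128: 112, 0.132: 384, 0.136: 7, 0.14: 0, 0.144: 0}
scene table z -0.00010997689635061647
{0.008: 589, 0.012: 3292, 0.016: 392, 0.02: 344, 0.024: 243, 0.028: 237, 0.032: 227, 0.036: 242, 0.04: 136, 0.044: 111, 0.048: 121, 0.052: 434, 0.056: 107, 0.06: 82, 0.064: 76, 0.068: 95, 0.072: 181, 0.076: 465, 0.08: 476, 0.084: 126, 0.088: 65, 0.092: 38, 0.096: 71, 0.1: 168, 0.104: 68, 0.108: 32, 0.112: 71, 0.116: 492, 0.12: 549, 0.124: 68, 0.128: 134, 0.132: 119, 0.136: 0, 0.14: 0, 0.144: 0}
```

View pics/topc.png

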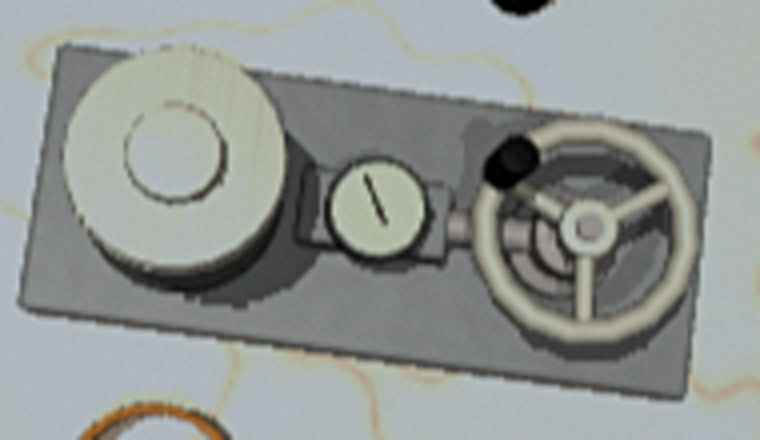

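View pics/scenec.png

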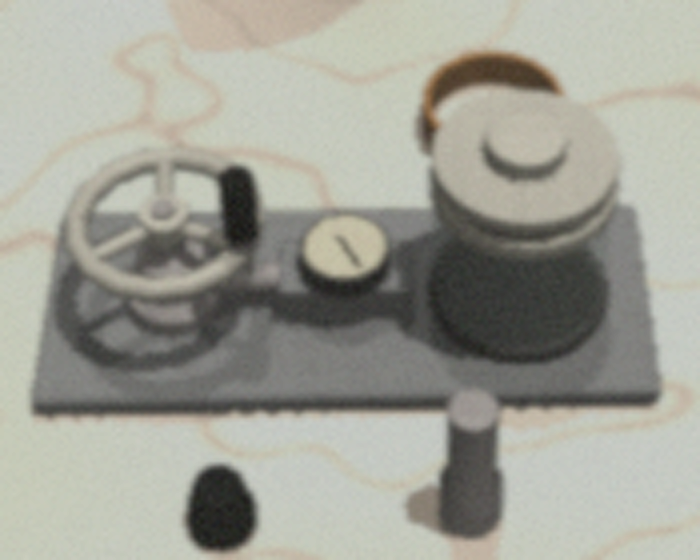

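```bash
python3 - <<'E'
from h import *
from scipy.optimize import least_squares
def circ(p):
    f=least_squares(lambda q:np.hypot(p[:,0]-q[0],p[:,1]-q[1])-q[2],[*p.mean(0),.045],loss="soft_l1",f_scale=.003);return f.x
for n in("top","scene"):
    c=load(n+"0.npz"); P=cloud(c); z=P[...,2]
    reg=(P[...,0]>.3)&(P[...,0]<.8)&(abs(P[...,1])<.4)
    b=P[reg&(z>.129)&(z<.138)]; print(n,"boss",b.mean(0),np.median(b[:,2]),cv2.minEnclosingCircle(b[:,:2].astype(np.float32)))
    l=P[reg&(z>.116)&(z<.127)&(np.hypot(P[...,0]-b[:,0].mean(),P[...,1]-b[:,1].mean())<.055)]
    print(" lid",l.mean(0),np.median(l[:,2]),cv2.minEnclosingCircle(l[:,:2].astype(np.float32)))
    far=np.hypot(P[...,0]-b[:,0].mean(),P[...,1]-b[:,1].mean())>.1
    r=P[reg&far&(z>.074)&(z<.0845)&(np.hypot(P[...,0]-b[:,0].mean(),P[...,1]-b[:,1].mean())<.26)]
    # exclude hub / torch
    x=circ(r[:,:2]); d=np.hypot(r[:,0]-x[0],r[:,1]-x[1]); x=circ(r[(d>.03)&(d<.06)][:,:2]); print(" rim",x,len(r))
    h=P[reg&far&(z>.12)&(z<.132)]; print(" handle top",len(h),h.mean(0) if len(h) else 0)
    bs=P[reg&(z>.012)&(z<.018)]; 
    print(" base",cv2.minAreaRect(bs[:,:2].astype(np.float32)))
    ax=x[:2]-b[:,:2].mean(0); print(" dist",np.hypot(*ax),"yaw",np.degrees(np.arctan2(-ax[1],-ax[0])-np.pi/2))
c=load("top0.npz")
cv=lambda x,y:((x+.5)/4-.5+210,(y+.5)/4-.5+160)
print("pix boss",ray_at_z(c,*cv(174,152),.134),"hub",ray_at_z(c,*cv(590,228),.087),"handletop",ray_at_z(c,*cv(520,155),.128))
c=load("scene0.npz")
cv=lambda x,y:((x+.5)/4-.5+180,(y+.5)/4-.5+170)
print("pix boss",ray_at_z(c,*cv(524,146),.134),"hub",ray_at_z(c,*cv(164,213),.087),"handletop",ray_at_z(c,*cv(236,173),.128))
E
```

```text
top boss [0.6010208  0.09070432 0.13311218] 0.13327872624328385 ((0.6011912822723389, 0.030972667038440704), 0.0828997939825058)
 lid [0.60042028 0.0941159  0.12150542] 0.12152206044086866 ((0.6016945242881775, 0.09430763870477676), 0.04597480595111847)
 rim [ 0.5732319  -0.08239609  0.044021  ] 1368
 handle top 98 [ 0.59824584 -0.04543024  0.12708069]
 base ((0.5924950242042542, 0.009924069046974182), (0.2648269236087799, 0.34295418858528137), 17.112783432006836)
 dist 0.17531678453433314 yaw -9.120234361337182
scene boss [0.60299782 0.09310186 0.13194376] 0.1319764780545774 ((0.601360559463501, 0.09304502606391907), 0.02025328204035759)
 lid [0.60745661 0.0919881  0.12013942] 0.12006967358406961 ((0.6019072532653809, 0.09314528107643127), 0.04744206741452217)
 rim [ 0.57620222 -0.08303019  0.04446454] 927
 handle top 66 [ 0.60064418 -0.04676992  0.12531073]
 base ((0.6005140542984009, 0.014791950583457947), (0.2780535817146301, 0.34798774123191833), 19.095815658569336)
 dist 0.17815864378165014 yaw -8.650281735150445
pix boss [0.60062896 0.09410946 0.134     ] hub [ 0.5723401  -0.08328213  0.087     ] handletop [ 0.5979584  -0.04644587  0.128     ]
pix boss [0.6092966  0.09016584 0.134     ] hub [ 0.57772196 -0.08410229  0.087     ] handletop [ 0.59657546 -0.04679076  0.128     ]
```

Call:
jog_arm(
  commands=[
    [[0,0,8.3,-3.9,-4.5,0,1],[0,0,8.3,-4.4,-3.9,0,1],[0,0,0,-5,-3.2,0,1],[0,0,0,-5,-3.2,0,1],[0,0,0,-5,-3.2,0,1]],
  ],
  squeeze=40,
)

```text
clock: 0.72
tcp_pos: [0.3319, -0.3241, 0.2362]
ee_rot: [[-0.001, -1.0, -0.0], [-1.0, 0.001, 0.0], [-0.0, 0.0, -1.0]]
ft_force: [0.5, -0.1, -0.2]
gripper_width: 0.468
```

Call:
jog_arm(
  commands=[
    [[0,0,0,-5,-3.3,0,1],[0,0,0,-5,-3.3,0,1],[0,0,0,-5,-3.3,0,1],[0,0,0,-5,-3.3,0,1],[0,0,0,-5,-3.3,0,1]],
  ],
)

```text
clock: 1.35
tcp_pos: [0.4972, -0.0742, 0.2363]
ee_rot: [[-0.001, -1.0, -0.0], [-1.0, 0.001, -0.0], [0.0, 0.0, -1.0]]
ft_force: [-0.2, -0.1, 0.2]
gripper_width: 0.007
```

Call:
jog_arm(
  commands=[
    [[0,0,0,-5,-3.3,1,1],[0,0,0,-5,-3.3,1,1],[0,0,0,-2.5,-1.6,1,1],[0,0,0,0,0,1,1],[0,0,0,0,0,0,1]],
  ],
)

```text
clock: 1.98
tcp_pos: [0.5779, 0.0482, 0.1952]
ee_rot: [[-0.001, -1.0, -0.003], [-1.0, 0.001, -0.001], [0.001, 0.003, -1.0]]
ft_force: [0.3, -0.1, -1.4]
gripper_width: 0.004
```

Call:
jog_arm(
  commands=[
    [[0,0,0,-4.5,-2.3,1,1],[0,0,0,0,0,2,1],[0,0,0,0,0,1.2,1],[0,0,0,0,0,0,1],[0,0,0,0,0,0,1]],
  ],
)

```text
clock: 2.6
tcp_pos: [0.6017, 0.0929, 0.1556]
ee_rot: [[-0.002, -1.0, 0.001], [-1.0, 0.002, 0.0], [-0.0, -0.001, -1.0]]
ft_force: [0.3, -0.5, 0.9]
gripper_width: 0.009
```

```bash
python3 - <<'E'
from plant import *
import cv2,numpy as np
c=read_camera("scene"); cv2.imwrite("pics/s1.png",cv2.convertScaleAbs(cv2.resize(c["image"][120:320,170:370,::-1],None,fx=3,fy=3,interpolation=cv2.INTER_CUBIC),alpha=1.8))
print(read_state()["tcp_pos"],read_state()["ft_force"])
E
```

```text
[0.60192246 0.0931104  0.15581814] [-0.26480927  0.09819457 -0.19151862]
```

View pics/s1.png

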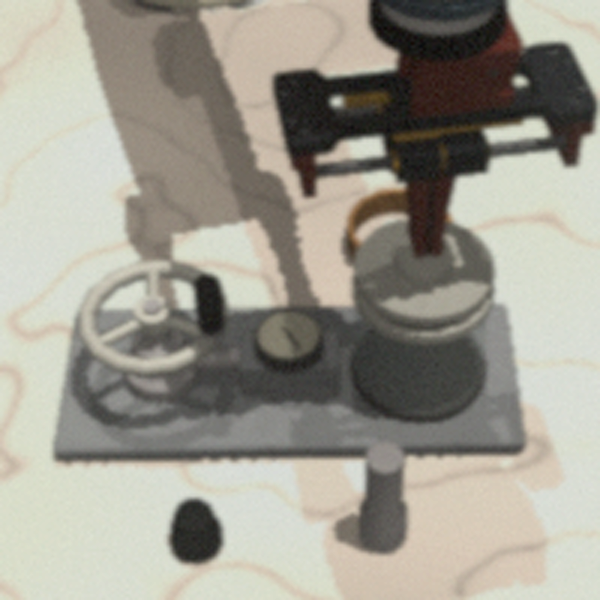

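The closed fingers stand over the boss, at about (428,250) in the crop. I'll press down now.

Call:
jog_arm(
  commands=[
    [[0,0,0,0,0,0.6,1],[0,0,0,0,0,0.3,1],[0,0,0,0,0,0.2,1],[0,0,0,0,0,0.1,1],[0,0,0,0,0,0,1]],
  ],
)

```text
clock: 3.28
tcp_pos: [0.602, 0.0936, 0.1439]
ee_rot: [[-0.001, -1.0, 0.002], [-1.0, 0.001, -0.0], [0.0, -0.002, -1.0]]
ft_force: [0.0, -0.2, 5.1]
gripper_width: 0.004
```

Call:
jog_arm(
  commands=[
    [[0,0,0,0,0,0.1,1],[0,0,0,0,0,0.1,1],[0,0,0,0,0,0.1,1],[0,0,0,0,0,0,1],[0,0,0,0,0,0,1]],
  ],
)

```text
clock: 3.9
tcp_pos: [0.602, 0.0936, 0.1414]
ee_rot: [[-0.001, -1.0, 0.002], [-1.0, 0.001, -0.0], [0.0, -0.002, -1.0]]
ft_force: [-2.2, -1.4, 7.2]
gripper_width: 0.005
```

Call:
jog_arm(
  commands=[
    [[0,0,0,0,0,0.1,1],[0,0,0,0,0,0.05,1],[0,0,0,0,0,0,1],[0,0,0,0,0,0,1],[0,0,0,0,0,0,1]],
  ],
)

```text
clock: 4.53
tcp_pos: [0.602, 0.0937, 0.1413]
ee_rot: [[-0.001, -1.0, 0.003], [-1.0, 0.001, -0.0], [0.0, -0.003, -1.0]]
ft_force: [-3.9, -1.3, 12.3]
gripper_width: 0.002
```

Call:
jog_arm(
  commands=[
    [[0,0,0,0,0,0.1,1],[0,0,0,0,0,0.1,1],[0,0,0,0,0,0.1,1],[0,0,0,0,0,0,1],[0,0,0,0,0,0,1]],
  ],
)

```text
clock: 5.15
tcp_pos: [0.6021, 0.0936, 0.1411]
ee_rot: [[-0.001, -1.0, 0.005], [-1.0, 0.001, -0.0], [0.0, -0.005, -1.0]]
ft_force: [-8.3, -2.8, 22.0]
gripper_width: 0.007
```

Force rose from 12 to 22 N with only 0.2 mm more travel, and the tip is at z = 0.127, so the lid is home. I'll lift off and go to the handle.

Call:
jog_arm(
  commands=[
    [[0,0,0,0,0,-2,1],[0,0,0,2,0.1,-2,0],[0,0,0,4,0.1,0,0],[0,0,0,4,0.1,0,0],[0,0,0,4,0.1,0,0]],
  ],
)

```text
clock: 5.78
tcp_pos: [0.5974, -0.0486, 0.1757]
ee_rot: [[-0.001, -1.0, 0.0], [-1.0, 0.001, -0.0], [0.0, -0.0, -1.0]]
ft_force: [-0.4, 0.2, 0.2]
gripper_width: 0.419
```

```bash
python3 - <<'E'
from plant import *
import cv2,numpy as np
from h import *
print(read_state()["tcp_pos"],read_state()["gripper_width"])
for n in("top","scene"):
    c=read_camera(n); np.savez(n+"1.npz",**c)
    P=cloud(c)
    o=(0.601,.0935); d=np.hypot(P[...,0]-o[0],P[...,1]-o[1]); z=P[...,2]
    ann=z[(d>.025)&(d<.042)&(z>.1)&(z<.14)]; bo=z[(d<.015)&(z>.1)&(z<.14)]
    print(n,"lid disc z",np.median(ann),len(ann),"boss",np.median(bo),len(bo))
    a=c["image"][120:320,170:370,::-1] if n=="scene" else c["image"][130:280,200:400,::-1]
    cv2.imwrite(f"pics/{n}2.png",cv2.convertScaleAbs(cv2.resize(a,None,fx=3,fy=3,interpolation=cv2.INTER_CUBIC),alpha=1.8))
E
```

```text
[ 0.59737715 -0.04859634  0.17566894] 0.4192827721282116
top lid disc z 0.11497073199404684 1287 boss 0.12703922983331184 266
scene lid disc z 0.11370086939033053 653 boss 0.12585344213089988 133
```

View pics/scene2.png

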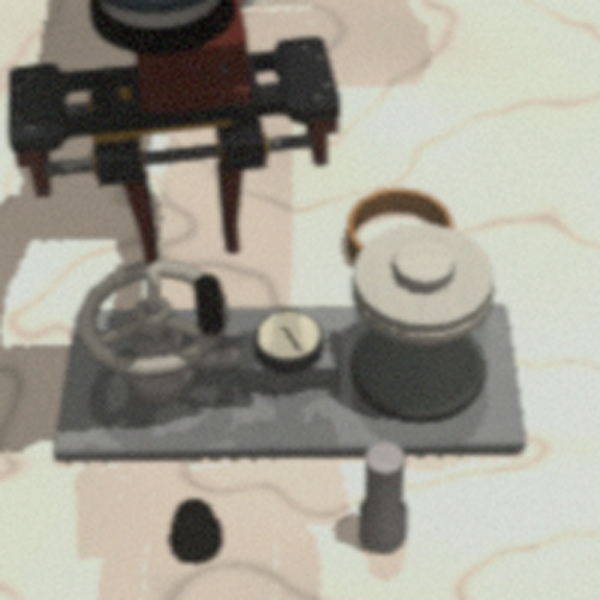

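Both cameras put the boss at about 0.127/0.126 and the picture shows the flange on the rim with no seal, so the lid is home. The open jaws are above the handle at crop (208,300). I'll descend and grip.

Call:
jog_arm(
  commands=[
    [[0,0,0,-0.2,-0.1,0.9,0.4],[0,0,0,0,0,2,0.4],[0,0,0,0,0,2,0.4],[0,0,0,0,0,2,0.4],[0,0,0,0,0,0,0.4]],
  ],
)

```text
clock: 6.5
tcp_pos: [0.5971, -0.0436, 0.1028]
ee_rot: [[-0.0, -1.0, -0.005], [-1.0, 0.0, 0.001], [-0.001, 0.005, -1.0]]
ft_force: [-0.5, 0.6, -0.4]
gripper_width: 0.598
```

```bash
python3 - <<'E'
from plant import *
import cv2,numpy as np
print(read_state()["tcp_pos"],read_state()["gripper_width"],read_state()["ft_force"])
c=read_camera("scene")
a=c["image"][120:320,170:370,::-1]
cv2.imwrite(f"pics/s3.png",cv2.convertScaleAbs(cv2.resize(a,None,fx=3,fy=3,interpolation=cv2.INTER_CUBIC),alpha=1.8))
E
```

```text
[ 0.59712069 -0.04358467  0.10277155] 0.5981639189725866 [-0.4531394   0.64464829 -0.40736699]
```

View pics/s3.png

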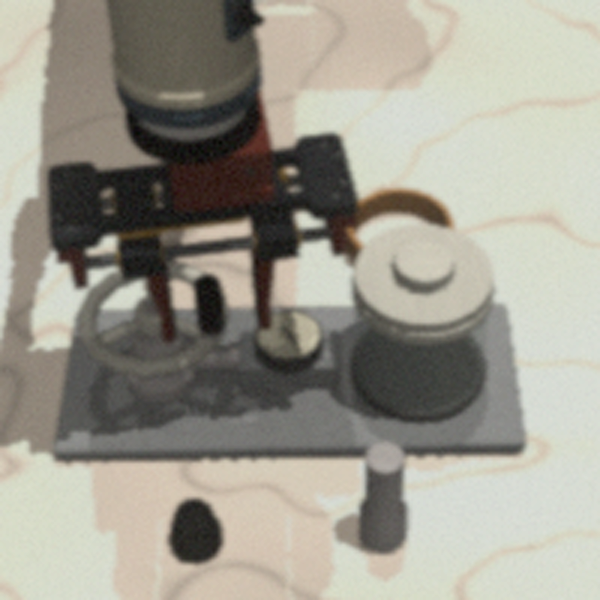

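The handle at crop (208,305) is between the fingers. The tips are 4 mm lower than I want, so I'll raise, centre and close.

Call:
jog_arm(
  commands=[
    [[0,0,0,0.2,-0.1,-0.4,0.4],[0,0,0,0,0,0,1],[0,0,0,0,0,0,1],[0,0,0,0,0,0,1],[0,0,0,0,0,0,1]],
  ],
)

```text
clock: 7.18
tcp_pos: [0.5995, -0.0466, 0.1102]
ee_rot: [[-0.001, -1.0, -0.0], [-1.0, 0.001, -0.001], [0.001, 0.0, -1.0]]
ft_force: [-0.5, 1.6, 2.0]
gripper_width: 0.196
```

Call:
jog_arm(
  commands=[
    [[0,0,0,0,0,0,1],[0,0,0,0,0,0,1],[0,0,0,0,0,0,1],[0,0,0,0,0,0,1],[0,0,0,0,0,0,1]],
  ],
)

```text
clock: 7.8
tcp_pos: [0.5995, -0.0466, 0.1102]
ee_rot: [[-0.001, -1.0, -0.0], [-1.0, 0.001, -0.001], [0.001, 0.0, -1.0]]
ft_force: [-1.4, -4.3, 1.4]
gripper_width: 0.199
```

```bash
cat > arc.py <<'E'
import sys,numpy as np
t,st,n=map(float,sys.argv[1:4]); R=4.5
a=np.radians(t+st*np.arange(int(n)+1)); p=np.c_[np.cos(a),np.sin(a)]*R
pr=np.round(p,2); d=np.diff(pr,axis=0)
for i in range(0,int(n),5):
    print(round(t+st*i,1),[[0,0,0,round(-y,2)+0,round(-x,2)+0,0,1] for x,y in d[i:i+5]])
E
python3 arc.py 55.4 -12 35
```

```text
55.4 [[0, 0, 0, np.float64(0.61), np.float64(-0.71), 0, 1], [0, 0, 0, np.float64(0.75), np.float64(-0.57), 0, 1], [0, 0, 0, np.float64(0.85), np.float64(-0.4), 0, 1], [0, 0, 0, np.float64(0.91), np.float64(-0.22), 0, 1], [0, 0, 0, np.float64(0.94), np.float64(-0.03), 0, 1]]
-4.6 [[0, 0, 0, np.float64(0.93), np.float64(0.18), 0, 1], [0, 0, 0, np.float64(0.86), np.float64(0.36), 0, 1], [0, 0, 0, np.float64(0.78), np.float64(0.53), 0, 1], [0, 0, 0, np.float64(0.64), np.float64(0.69), 0, 1], [0, 0, 0, np.float64(0.5), np.float64(0.8), 0, 1]]
-64.6 [[0, 0, 0, np.float64(0.31), np.float64(0.89), 0, 1], [0, 0, 0, np.float64(0.12), np.float64(0.93), 0, 1], [0, 0, 0, np.float64(-0.08), np.float64(0.94), 0, 1], [0, 0, 0, np.float64(-0.27), np.float64(0.9), 0, 1], [0, 0, 0, np.float64(-0.45), np.float64(0.83), 0, 1]]
-124.6 [[0, 0, 0, np.float64(-0.61), np.float64(0.71), 0, 1], [0, 0, 0, np.float64(-0.75), np.float64(0.57), 0, 1], [0, 0, 0, np.float64(-0.85), np.float64(0.4), 0, 1], [0, 0, 0, np.float64(-0.91), np.float64(0.22), 0, 1], [0, 0, 0, np.float64(-0.94), np.float64(0.03), 0, 1]]
-184.6 [[0, 0, 0, np.float64(-0.93), np.float64(-0.18), 0, 1], [0, 0, 0, np.float64(-0.86), np.float64(-0.36), 0, 1], [0, 0, 0, np.float64(-0.78), np.float64(-0.53), 0, 1], [0, 0, 0, np.float64(-0.64), np.float64(-0.69), 0, 1], [0, 0, 0, np.float64(-0.5), np.float64(-0.8), 0, 1]]
-244.6 [[0, 0, 0, np.float64(-0.31), np.float64(-0.89), 0, 1], [0, 0, 0, np.float64(-0.12), np.float64(-0.93), 0, 1], [0, 0, 0, np.float64(0.08), np.float64(-0.94), 0, 1], [0, 0, 0, np.float64(0.27), np.float64(-0.9), 0, 1], [0, 0, 0, np.float64(0.45), np.float64(-0.83), 0, 1]]
-304.6 [[0, 0, 0, np.float64(0.61), np.float64(-0.71), 0, 1], [0, 0, 0, np.float64(0.75), np.float64(-0.57), 0, 1], [0, 0, 0, np.float64(0.85), np.float64(-0.4), 0, 1], [0, 0, 0, np.float64(0.91), np.float64(-0.22), 0, 1], [0, 0, 0, np.float64(0.94), np.float64(-0.03), 0, 1]]
```

Call:
jog_arm(
  commands=[
    [[0,0,0,0.61,-0.71,0,1],[0,0,0,0.75,-0.57,0,1],[0,0,0,0.85,-0.4,0,1],[0,0,0,0.91,-0.22,0,1],[0,0,0,0.94,-0.03,0,1]],
  ],
)

```text
clock: 8.43
tcp_pos: [0.6195, -0.0868, 0.1102]
ee_rot: [[-0.0, -1.0, 0.001], [-1.0, 0.0, 0.001], [-0.001, -0.001, -1.0]]
ft_force: [-1.2, 3.4, 1.5]
gripper_width: 0.192
```

Call:
jog_arm(
  commands=[
    [[0,0,0,0.93,0.18,0,1],[0,0,0,0.86,0.36,0,1],[0,0,0,0.78,0.53,0,1],[0,0,0,0.64,0.69,0,1],[0,0,0,0.5,0.8,0,1]],
  ],
)

```text
clock: 9.05
tcp_pos: [0.593, -0.1251, 0.1102]
ee_rot: [[-0.002, -1.0, 0.001], [-1.0, 0.002, -0.001], [0.001, -0.001, -1.0]]
ft_force: [3.3, 0.3, 0.9]
gripper_width: 0.199
```

Past one turn open with low force, as expected; continuing.

Call:
jog_arm(
  commands=[
    [[0,0,0,0.31,0.89,0,1],[0,0,0,0.12,0.93,0,1],[0,0,0,-0.08,0.94,0,1],[0,0,0,-0.27,0.9,0,1],[0,0,0,-0.45,0.83,0,1]],
  ],
)

```text
clock: 9.68
tcp_pos: [0.5475, -0.12, 0.1102]
ee_rot: [[-0.001, -1.0, -0.0], [-1.0, 0.001, -0.0], [0.0, 0.0, -1.0]]
ft_force: [2.8, -2.7, 0.1]
gripper_width: 0.197
```

Call:
jog_arm(
  commands=[
    [[0,0,0,-0.61,0.71,0,1],[0,0,0,-0.75,0.57,0,1],[0,0,0,-0.85,0.4,0,1],[0,0,0,-0.91,0.22,0,1],[0,0,0,-0.94,0.03,0,1]],
  ],
)

```text
clock: 10.3
tcp_pos: [0.5297, -0.0789, 0.1102]
ee_rot: [[-0.001, -1.0, 0.002], [-1.0, 0.001, -0.0], [0.0, -0.002, -1.0]]
ft_force: [8.8, -3.9, -1.8]
gripper_width: 0.195
```

Call:
jog_arm(
  commands=[
    [[0,0,0,-0.93,-0.18,0,1],[0,0,0,-0.86,-0.36,0,1],[0,0,0,-0.78,-0.53,0,1],[0,0,0,-0.64,-0.69,0,1],[0,0,0,-0.5,-0.8,0,1]],
  ],
)

```text
clock: 10.92
tcp_pos: [0.5546, -0.0435, 0.1101]
ee_rot: [[-0.002, -1.0, -0.001], [-1.0, 0.002, -0.003], [0.003, 0.001, -1.0]]
ft_force: [1.6, -10.8, 0.3]
gripper_width: 0.196
```

Call:
jog_arm(
  commands=[
    [[0,0,0,-0.31,-0.89,0,1],[0,0,0,-0.12,-0.93,0,1],[0,0,0,0.08,-0.94,0,1],[0,0,0,0.27,-0.9,0,1],[0,0,0,0.45,-0.83,0,1]],
  ],
)

```text
clock: 11.55
tcp_pos: [0.5982, -0.0457, 0.1101]
ee_rot: [[-0.001, -1.0, -0.004], [-1.0, 0.001, 0.0], [-0.0, 0.004, -1.0]]
ft_force: [-5.5, -2.8, 4.8]
gripper_width: 0.192
```

```bash
cat > fit.py <<'E'
import numpy as np
from scipy.optimize import least_squares
p=np.array([(.5995,-.0466),(.6195,-.0868),(.593,-.1251),(.5475,-.12),(.5297,-.0789),(.5546,-.0435),(.5982,-.0457)])
f=least_squares(lambda q:np.hypot(*(p-q[:2]).T)-q[2],[.574,-.083,.045]);print(f.x,f.fun)
f=least_squares(lambda q:np.hypot(*(p-q[:2]).T)-.045,[.574,-.083]);c=f.x;print(f.x,f.fun)
print(np.degrees(np.arctan2(*(p-c).T[::-1])))
E
python3 fit.py
```

```text
[ 0.57448676 -0.08399259  0.04505689] [-6.94732115e-05  4.38036099e-05  2.70129100e-05 -5.89098207e-05
  1.84717261e-05  5.55594250e-05 -1.64645711e-05]
[ 0.57449284 -0.08397926] [-2.70396558e-05  9.54614288e-05  9.35673804e-05  1.22995795e-05
  7.99045460e-05  1.03170520e-04  2.58951092e-05]
[  56.21702326   -3.58621213  -65.76898214 -126.84677321  173.53060651
  116.17102287   58.22919255]
```

Call:
jog_arm(
  commands=[
    [[0,0,0,0.61,-0.71,0,1],[0,0,0,0.75,-0.57,0,1],[0,0,0,0.85,-0.4,0,1],[0,0,0,0.91,-0.22,0,1],[0,0,0,0,0,0,1]],
  ],
)

```text
clock: 12.18
tcp_pos: [0.6192, -0.0785, 0.1102]
ee_rot: [[-0.002, -1.0, 0.002], [-1.0, 0.002, -0.001], [0.001, -0.002, -1.0]]
ft_force: [1.9, -0.2, 2.8]
gripper_width: 0.2
```

Call:
jog_arm(
  commands=[
    [[0,0,0,0.3,-0.03,0,1],[0,0,0,0.3,-0.01,0,1],[0,0,0,0.3,0.01,0,1],[0,0,0,0,0,0,1],[0,0,0,0,0,0,1]],
  ],
)

```text
clock: 12.8
tcp_pos: [0.6194, -0.0867, 0.1102]
ee_rot: [[-0.001, -1.0, 0.001], [-1.0, 0.001, -0.001], [0.001, -0.001, -1.0]]
ft_force: [5.1, 0.8, 0.7]
gripper_width: 0.195
```

Call:
jog_arm(
  commands=[
    [[0,0,0,0.2,0.02,0,1],[0,0,0,0.2,0.03,0,1],[0,0,0,0,0,0,1],[0,0,0,0,0,0,1],[0,0,0,0,0,0,1]],
  ],
)

```text
clock: 13.42
tcp_pos: [0.619, -0.0907, 0.1103]
ee_rot: [[-0.001, -1.0, 0.002], [-1.0, 0.001, -0.001], [0.001, -0.002, -1.0]]
ft_force: [5.9, 0.3, 0.0]
gripper_width: 0.196
```

Call:
jog_arm(
  commands=[
    [[0,0,0,0.1,0.02,0,1],[0,0,0,0.1,0.02,0,1],[0,0,0,0.1,0.02,0,1],[0,0,0,0,0,0,1],[0,0,0,0,0,0,1]],
  ],
)

```text
clock: 14.05
tcp_pos: [0.6188, -0.0914, 0.1102]
ee_rot: [[0.001, -1.0, 0.003], [-1.0, -0.001, 0.003], [-0.003, -0.003, -1.0]]
ft_force: [6.9, 7.3, 0.9]
gripper_width: 0.202
```

Call:
jog_arm(
  commands=[
    [[0,0,0,0.1,0,0,1],[0,0,0,0.1,0,0,1],[0,0,0,0.1,0,0,1],[0,0,0,0,0,0,1],[0,0,0,0,0,0,1]],
  ],
)

```text
clock: 14.68
tcp_pos: [0.6188, -0.0917, 0.1102]
ee_rot: [[0.003, -1.0, 0.002], [-1.0, -0.003, 0.007], [-0.007, -0.002, -1.0]]
ft_force: [6.7, 15.4, 2.3]
gripper_width: 0.195
```

```bash
python3 - <<'E'
from plant import *
import cv2,numpy as np
s=read_state();print(s["tcp_pos"],s["ft_force"],s["moment"],s["joint_positions"])
c=read_camera("scene")
a=c["image"][120:320,170:370,::-1]
cv2.imwrite(f"pics/s4.png",cv2.convertScaleAbs(cv2.resize(a,None,fx=3,fy=3,interpolation=cv2.INTER_CUBIC),alpha=1.8))
s=read_state();print(s["tcp_pos"],s["ft_force"])
E
```

```text
[ 0.61884929 -0.09165846  0.11019457] [ 6.74354981 15.37942731  2.26835163] [ 2.75305374 -1.16230157 -0.05923798] [-0.20557029  0.16983191  1.36883896  0.00774025  1.6022373   1.36260048]
[ 0.618849   -0.09168097  0.11022338] [ 5.8952877  15.25914386  1.68930529]
```

View pics/s4.png

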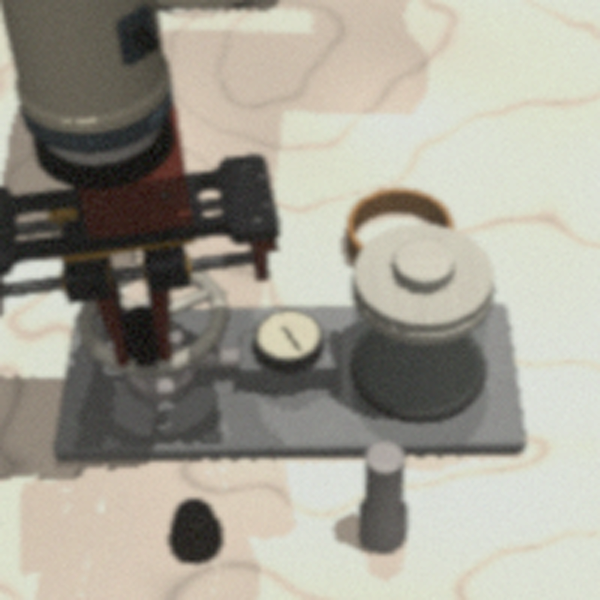

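The 15 N reaction with no further motion confirms the hard stop, at handle angle about -9.1° against -8.7° from vision. The picture shows the handle gripped at crop (140,335), the near side of the wheel. I'll relax the push and then back off.

Call:
jog_arm(
  commands=[
    [[0,0,0,-0.3,-0.2,0,1],[0,0,0,-0.25,0,0,1],[0,0,0,0,0,0,1],[0,0,0,0,0,0,1],[0,0,0,0,0,0,1]],
  ],
)

```text
clock: 15.35
tcp_pos: [0.6192, -0.0912, 0.1101]
ee_rot: [[-0.001, -1.0, -0.001], [-1.0, 0.001, -0.0], [0.0, 0.001, -1.0]]
ft_force: [-4.8, 1.4, 6.0]
gripper_width: 0.193
```

```bash
sed -i 's/\[\[0,0,0,round(-y,2)+0,round(-x,2)+0,0,1\]/[[0,0,0,float(round(-y,2))+0,float(round(-x,2))+0,0,1]/' arc.py; python3 arc.py -9.1 12 30
```

```text
-9.1 [[0, 0, 0, -0.94, -0.05, 0, 1], [0, 0, 0, -0.93, 0.14, 0, 1], [0, 0, 0, -0.88, 0.34, 0, 1], [0, 0, 0, -0.79, 0.51, 0, 1], [0, 0, 0, -0.66, 0.66, 0, 1]]
50.9 [[0, 0, 0, -0.52, 0.79, 0, 1], [0, 0, 0, -0.33, 0.88, 0, 1], [0, 0, 0, -0.15, 0.93, 0, 1], [0, 0, 0, 0.04, 0.94, 0, 1], [0, 0, 0, 0.25, 0.91, 0, 1]]
110.9 [[0, 0, 0, 0.42, 0.83, 0, 1], [0, 0, 0, 0.59, 0.74, 0, 1], [0, 0, 0, 0.73, 0.59, 0, 1], [0, 0, 0, 0.84, 0.43, 0, 1], [0, 0, 0, 0.91, 0.24, 0, 1]]
170.9 [[0, 0, 0, 0.94, 0.05, 0, 1], [0, 0, 0, 0.93, -0.14, 0, 1], [0, 0, 0, 0.88, -0.34, 0, 1], [0, 0, 0, 0.79, -0.51, 0, 1], [0, 0, 0, 0.66, -0.66, 0, 1]]
230.9 [[0, 0, 0, 0.52, -0.79, 0, 1], [0, 0, 0, 0.33, -0.88, 0, 1], [0, 0, 0, 0.15, -0.93, 0, 1], [0, 0, 0, -0.04, -0.94, 0, 1], [0, 0, 0, -0.25, -0.91, 0, 1]]
290.9 [[0, 0, 0, -0.42, -0.83, 0, 1], [0, 0, 0, -0.59, -0.74, 0, 1], [0, 0, 0, -0.73, -0.59, 0, 1], [0, 0, 0, -0.84, -0.43, 0, 1], [0, 0, 0, -0.91, -0.24, 0, 1]]
```

Call:
jog_arm(
  commands=[
    [[0,0,0,-0.94,-0.05,0,1],[0,0,0,-0.93,0.14,0,1],[0,0,0,-0.88,0.34,0,1],[0,0,0,-0.79,0.51,0,1],[0,0,0,-0.66,0.66,0,1]],
  ],
)

```text
clock: 15.98
tcp_pos: [0.604, -0.0498, 0.1102]
ee_rot: [[-0.002, -1.0, 0.001], [-1.0, 0.002, -0.002], [0.002, -0.001, -1.0]]
ft_force: [-0.8, -6.6, 2.7]
gripper_width: 0.196
```

Call:
jog_arm(
  commands=[
    [[0,0,0,-0.52,0.79,0,1],[0,0,0,-0.33,0.88,0,1],[0,0,0,-0.15,0.93,0,1],[0,0,0,0.04,0.94,0,1],[0,0,0,0.25,0.91,0,1]],
  ],
)

```text
clock: 16.6
tcp_pos: [0.5596, -0.0416, 0.1102]
ee_rot: [[-0.001, -1.0, 0.002], [-1.0, 0.001, 0.0], [-0.0, -0.002, -1.0]]
ft_force: [5.1, -3.1, 0.6]
gripper_width: 0.194
```

Call:
jog_arm(
  commands=[
    [[0,0,0,0.42,0.83,0,1],[0,0,0,0.59,0.74,0,1],[0,0,0,0.73,0.59,0,1],[0,0,0,0.84,0.43,0,1],[0,0,0,0.91,0.24,0,1]],
  ],
)

```text
clock: 17.23
tcp_pos: [0.5303, -0.0765, 0.1102]
ee_rot: [[-0.0, -1.0, -0.001], [-1.0, 0.0, 0.001], [-0.001, 0.001, -1.0]]
ft_force: [1.9, 3.3, 3.7]
gripper_width: 0.198
```

Call:
jog_arm(
  commands=[
    [[0,0,0,0.94,0.05,0,1],[0,0,0,0.93,-0.14,0,1],[0,0,0,0.88,-0.34,0,1],[0,0,0,0.79,-0.51,0,1],[0,0,0,0.66,-0.66,0,1]],
  ],
)

```text
clock: 17.85
tcp_pos: [0.547, -0.1197, 0.1101]
ee_rot: [[-0.002, -1.0, -0.001], [-1.0, 0.002, -0.001], [0.001, 0.001, -1.0]]
ft_force: [-3.0, 2.1, 4.7]
gripper_width: 0.196
```

Call:
jog_arm(
  commands=[
    [[0,0,0,0.52,-0.79,0,1],[0,0,0,0.33,-0.88,0,1],[0,0,0,0.15,-0.93,0,1],[0,0,0,-0.04,-0.94,0,1],[0,0,0,-0.25,-0.91,0,1]],
  ],
)

```text
clock: 18.48
tcp_pos: [0.5922, -0.1256, 0.1101]
ee_rot: [[-0.001, -1.0, 0.0], [-1.0, 0.001, -0.0], [0.0, -0.0, -1.0]]
ft_force: [-4.1, -0.3, 5.3]
gripper_width: 0.198
```

Call:
jog_arm(
  commands=[
    [[0,0,0,-0.42,-0.83,0,1],[0,0,0,-0.59,-0.74,0,1],[0,0,0,-0.73,-0.59,0,1],[0,0,0,-0.84,-0.43,0,1],[0,0,0,-0.91,-0.24,0,1]],
  ],
)

```text
clock: 19.1
tcp_pos: [0.6194, -0.0905, 0.1101]
ee_rot: [[-0.001, -1.0, -0.002], [-1.0, 0.001, -0.0], [0.0, 0.002, -1.0]]
ft_force: [-8.2, -3.0, 6.3]
gripper_width: 0.199
```

One turn is done and the tracking is clean. Here is the second.

Call:
jog_arm(
  commands=[
    [[0,0,0,-0.94,-0.05,0,1],[0,0,0,-0.93,0.14,0,1],[0,0,0,-0.88,0.34,0,1],[0,0,0,-0.79,0.51,0,1],[0,0,0,-0.66,0.66,0,1]],
  ],
)

```text
clock: 19.73
tcp_pos: [0.6041, -0.0499, 0.1101]
ee_rot: [[-0.002, -1.0, 0.001], [-1.0, 0.002, -0.003], [0.003, -0.001, -1.0]]
ft_force: [-2.9, -8.5, 4.0]
gripper_width: 0.197
```

Call:
jog_arm(
  commands=[
    [[0,0,0,-0.52,0.79,0,1],[0,0,0,-0.33,0.88,0,1],[0,0,0,-0.15,0.93,0,1],[0,0,0,0.04,0.94,0,1],[0,0,0,0.25,0.91,0,1]],
  ],
)

```text
clock: 20.35
tcp_pos: [0.56, -0.0415, 0.1102]
ee_rot: [[-0.0, -1.0, 0.002], [-1.0, 0.0, 0.0], [-0.0, -0.002, -1.0]]
ft_force: [5.4, -2.2, 0.3]
gripper_width: 0.198
```

Call:
jog_arm(
  commands=[
    [[0,0,0,0.42,0.83,0,1],[0,0,0,0.59,0.74,0,1],[0,0,0,0.73,0.59,0,1],[0,0,0,0.84,0.43,0,1],[0,0,0,0.91,0.24,0,1]],
  ],
)

```text
clock: 20.98
tcp_pos: [0.5302, -0.0766, 0.1101]
ee_rot: [[-0.001, -1.0, -0.001], [-1.0, 0.001, 0.001], [-0.001, 0.001, -1.0]]
ft_force: [2.2, 3.0, 3.5]
gripper_width: 0.195
```

Call:
jog_arm(
  commands=[
    [[0,0,0,0.94,0.05,0,1],[0,0,0,0.93,-0.14,0,1],[0,0,0,0.88,-0.34,0,1],[0,0,0,0.79,-0.51,0,1],[0,0,0,0.66,-0.66,0,1]],
  ],
)

```text
clock: 21.6
tcp_pos: [0.547, -0.1197, 0.1101]
ee_rot: [[-0.002, -1.0, -0.001], [-1.0, 0.002, -0.001], [0.001, 0.001, -1.0]]
ft_force: [-2.9, 2.3, 4.7]
gripper_width: 0.196
```

Call:
jog_arm(
  commands=[
    [[0,0,0,0.52,-0.79,0,1],[0,0,0,0.33,-0.88,0,1],[0,0,0,0.15,-0.93,0,1],[0,0,0,-0.04,-0.94,0,1],[0,0,0,-0.25,-0.91,0,1]],
  ],
)

```text
clock: 22.22
tcp_pos: [0.592, -0.1257, 0.1101]
ee_rot: [[-0.001, -1.0, -0.0], [-1.0, 0.001, 0.0], [-0.0, 0.0, -1.0]]
ft_force: [-4.7, 1.5, 5.1]
gripper_width: 0.198
```

Call:
jog_arm(
  commands=[
    [[0,0,0,-0.42,-0.83,0,1],[0,0,0,-0.59,-0.74,0,1],[0,0,0,-0.73,-0.59,0,1],[0,0,0,-0.84,-0.43,0,1],[0,0,0,-0.85,-0.24,0,1]],
  ],
)

```text
clock: 22.85
tcp_pos: [0.6193, -0.0916, 0.1101]
ee_rot: [[-0.001, -1.0, -0.003], [-1.0, 0.001, -0.001], [0.001, 0.003, -1.0]]
ft_force: [-9.2, -2.4, 6.8]
gripper_width: 0.201
```

Call:
jog_arm(
  commands=[
    [[0,0,0,0,0,0,1],[0,0,0,0,0,0,1],[0,0,0,0,0,0,1],[0,0,0,0,0,0,1],[0,0,0,0,0,0,1]],
  ],
)

```text
clock: 23.48
tcp_pos: [0.6194, -0.0905, 0.1101]
ee_rot: [[-0.0, -1.0, -0.002], [-1.0, 0.0, 0.001], [-0.001, 0.002, -1.0]]
ft_force: [-6.8, 2.4, 6.8]
gripper_width: 0.195
```

Now 0.7 mm past the stop angle, about 0.9°. I'll trim that and relieve the radial load.

Call:
jog_arm(
  commands=[
    [[0,0,0,0.15,0.15,0,1],[0,0,0,0,0,0,1],[0,0,0,0,0,0,1],[0,0,0,0,0,0,1],[0,0,0,0,0,0,1]],
  ],
)

```text
clock: 24.1
tcp_pos: [0.6187, -0.093, 0.1102]
ee_rot: [[-0.001, -1.0, 0.001], [-1.0, 0.001, -0.0], [0.0, -0.001, -1.0]]
ft_force: [1.5, 1.6, 2.6]
gripper_width: 0.197
```

Call:
jog_arm(
  commands=[
    [[0,0,0,-0.2,0,0,1],[0,0,0,0,0,0,1],[0,0,0,0,0,0,1],[0,0,0,0,0,0,1],[0,0,0,0,0,0,1]],
  ],
)

```text
clock: 24.72
tcp_pos: [0.6188, -0.0921, 0.1102]
ee_rot: [[-0.002, -1.0, 0.001], [-1.0, 0.002, -0.002], [0.002, -0.001, -1.0]]
ft_force: [3.7, -4.9, 1.3]
gripper_width: 0.198
```

Call:
jog_arm(
  commands=[
    [[0,0,0,-0.1,0,0,1],[0,0,0,0,0,0,1],[0,0,0,0,0,0,1],[0,0,0,0,0,0,1],[0,0,0,0,0,0,1]],
  ],
)

```text
clock: 25.35
tcp_pos: [0.6189, -0.0911, 0.1102]
ee_rot: [[-0.002, -1.0, 0.002], [-1.0, 0.002, -0.002], [0.002, -0.002, -1.0]]
ft_force: [4.4, -3.5, 1.9]
gripper_width: 0.2
```

Call:
jog_arm(
  commands=[
    [[0,0,0,0.06,-0.1,0,1],[0,0,0,0,0,0,1],[0,0,0,0,0,0,1],[0,0,0,0,0,0,1],[0,0,0,0,0,0,1]],
  ],
)

```text
clock: 25.98
tcp_pos: [0.6191, -0.0906, 0.1102]
ee_rot: [[-0.001, -1.0, -0.0], [-1.0, 0.001, -0.0], [0.0, 0.0, -1.0]]
ft_force: [0.6, -2.1, 4.3]
gripper_width: 0.195
```

Call:
jog_arm(
  commands=[
    [[0,0,0,0,0,0,1],[0,0,0,0,0,0,1],[0,0,0,0,0,0,1],[0,0,0,0,0,0,1],[0,0,0,0,0,0,1]],
  ],
)

```text
clock: 26.6
tcp_pos: [0.6192, -0.0906, 0.1102]
ee_rot: [[-0.001, -1.0, -0.0], [-1.0, 0.001, 0.0], [-0.0, 0.0, -1.0]]
ft_force: [-1.5, -2.6, 4.9]
gripper_width: 0.194
```

```bash
python3 - <<'E'
from plant import *
import cv2,numpy as np
from h import *
s=read_state();print(s["clock"],s["tcp_pos"],s["ft_force"],s["gripper_width"])
d=s["tcp_pos"][:2]-np.array([.5745,-.0840]); print(np.degrees(np.arctan2(d[1],d[0])),np.hypot(*d))
for n in("scene","top"):
    c=read_camera(n); P=cloud(c); o=(0.601,.0935); q=np.hypot(P[...,0]-o[0],P[...,1]-o[1]); z=P[...,2]
    bo=z[(q<.015)&(z>.1)&(z<.14)]; print(n,"boss",np.median(bo),len(bo))
    a=c["image"][120:320,170:370,::-1] if n=="scene" else c["image"][100:320,200:400,::-1]
    cv2.imwrite(f"pics/f_{n}.png",cv2.convertScaleAbs(cv2.resize(a,None,fx=2.7,fy=2.7,interpolation=cv2.INTER_CUBIC),alpha=1.8))
E
```

```text
26.6 [ 0.6191797  -0.09057667  0.11015502] [-1.50570055 -2.64181711  4.85556149] 0.1938025156834031
-8.373572762473025 0.04516113905121758
scene boss 0.12556025936059334 132
top boss 0.12693438781996058 263
```

View pics/f_scene.png

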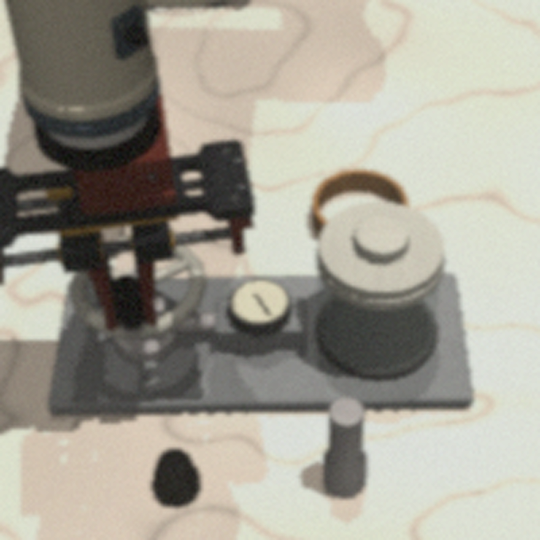

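View pics/f_top.png

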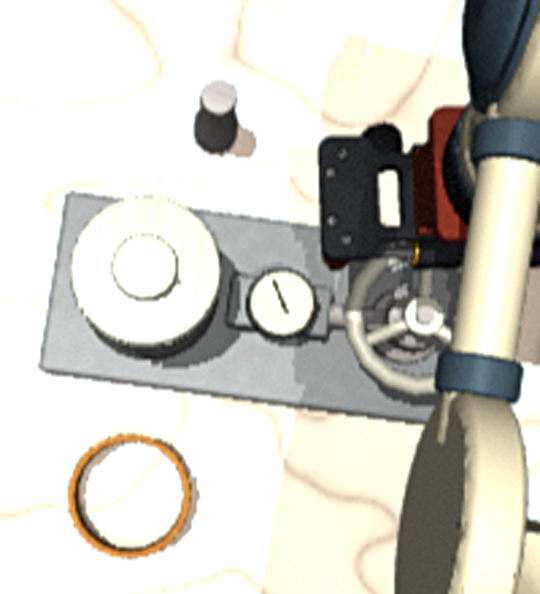

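Everything stands as it should. The handle is 0.6 mm (0.8°) beyond two turns, so I'll make one small trim.

Call:
jog_arm(
  commands=[
    [[0,0,0,0.1,0,0,1],[0,0,0,0,0,0,1],[0,0,0,0,0,0,1],[0,0,0,0,0,0,1],[0,0,0,0,0,0,1]],
  ],
)

```text
clock: 27.32
tcp_pos: [0.6192, -0.0908, 0.1102]
ee_rot: [[-0.0, -1.0, -0.0], [-1.0, 0.0, 0.001], [-0.001, 0.0, -1.0]]
ft_force: [-2.3, 2.7, 4.3]
gripper_width: 0.199
```

Call:
jog_arm(
  commands=[
    [[0,0,0,0,0,0,1],[0,0,0,0,0,0,1],[0,0,0,0,0,0,1],[0,0,0,0,0,0,1],[0,0,0,0,0,0,1]],
  ],
)

```text
clock: 27.95
tcp_pos: [0.6192, -0.0907, 0.1101]
ee_rot: [[-0.0, -1.0, -0.0], [-1.0, 0.0, 0.001], [-0.001, 0.0, -1.0]]
ft_force: [-0.2, 3.7, 4.8]
gripper_width: 0.199
```

```bash
python3 - <<'E'
from plant import *
print(manip.sign_off()); s=read_state(); print(s["clock"],s["tcp_pos"],s["ft_force"],s["gripper_width"])
E
```

```text
the job is handed in; nothing more can be done
None
the job is handed in; nothing more can be done
```

The job is handed in: the lid is fully home, and the handwheel was closed to its stop and backed off two full turns. The gripper was still holding the handle at 40 N, and the clock read about 28 s of the 67 s.

- **Lid:** I pressed it with the closed fingertips, and at 22 N it stopped moving. The last camera checks put the boss top at 126.9 mm (top camera) and 125.6 mm (scene camera). The nominal height at home is 127 mm, and the calibration is good to about 2 mm.
- **Wheel:** I turned it clockwise about 1.2 turns to the hard stop. A 15 N reaction with no further motion confirmed the stop, at a handle angle of about -9.1°. Vision had predicted -8.7°. I then backed off two turns counter-clockwise.
- **Final position:** After trimming, the handle rests about 0.5 mm past exactly two turns, roughly 0.6° too far open. During the trimming it briefly went about 2° short of two turns before I brought it back. The jaws read 17.5 mm on the 18 mm handle, and forces were below 5 N per axis.
- **Bystanders:** I never moved near the tape, loupe or torch, and they look unmoved in the last pictures. I did not measure their positions.

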